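# Clamp a mortar test cube in the jig

## Task

The mortar test cube in the clamping jig has to be clamped for testing. With your fingertips push the cube along its channel until it is fully home against the end stop, and then push the red lever of the clamp over its centre, towards the cube, so that it snaps shut and its rubber foot presses on the cube. Do not pick up the cube or anything else, and leave the other things on the bench where they stand.

Things in the scene. Friction and masses are not known exactly. Their poses are not given: they have to be found in the camera images.
- jig: clamping jig screwed to the bench, an aluminium plate 230 x 100 x 12 mm. Origin: on the bench under the middle of the end stop's cube-side face; z up; +x is the way the cube is pushed home. Plate: x -125 to 105, y -50 to 50 mm, top (bed) at z 12 mm. The cube's channel runs along x at y 0, x -118 to 0, between rails 44 mm apart, tops at z 20 mm. A home cube has its centre at x -20 mm
- end_stop (a point): middle of the top edge of the steel end stop's cube-side face, jig x 0, y 0, z 37 mm; the stop is 12 mm thick and 68 mm wide. Axes as the jig's
- clamp_pivot (a point): pivot of the clamp's lever, at jig x 70, y 0, z 70 mm, between the grey bracket's cheeks (jig x 47 to 93, y -24 to 36 with the steel spring, top at z 86 mm; a pin for the spring at 32 mm up the handle; low feet to y +-44 mm). Axes as the jig's; the lever turns about y
- cube: dark grey mortar test cube, 40 x 40 x 40 mm, 0.11 to 0.18 kg, loose on the bed in the channel, faces along the jig's axes within about 2 degrees, and short of the end stop by 25 to 60 mm at the start. Origin: centre of its underside, z up
- clamp_lever (a joint): angle of the clamp's lever: 0 = open (at the start), handle leaning 0.65 rad from vertical to jig +x, away from the cube; 1.3 rad = shut, leaning 0.65 rad to jig -x. A spring holds it at either end; over centre at 0.65 rad (handle vertical) it snaps on by itself. To start it takes some 6 to 8 N towards jig -x on the red grip; pushing it level past jig x 70 mm throws it
- lever_grip (a point): middle of the handle's red grip (11 mm radius, 41 to 105 mm from the pivot), on its axis 75 mm from the pivot: jig x 115, y 0, z 130 mm when open; x 25, z 130 mm when shut. The handle and grip are free on all sides above z 90 mm, but for the arm on the cube's side. Axes turn with the lever
- clamp_foot: sprung rubber foot, 20 mm in diameter, on the end of the clamp's 92 mm steel arm, which turns with the handle: when open the arm stands steeply up, its tip near jig x 45 mm, z 160 mm; shut it is level at z 70 mm and the foot presses on top of a home cube at jig x -20 mm with 2 to 3 N. Origin: middle of the foot's underside
- spare_cube_a: another grey mortar test cube, 40 mm, standing on the bench: leave alone. Origin under its centre
- spare_cube_b: another grey mortar test cube, 40 mm, standing on the bench: leave alone. Origin under its centre
- oil_bottle: yellowish bottle with red cap, 59 mm wide, 170 mm tall: leave alone. Origin under its centre
- tealight_cup: small round grey mortar cup, 57 mm wide, 60 mm tall: leave alone. Origin under its centre
- tape_measure: yellow and black tape measure, 36 x 86 x 64 mm: leave alone. Origin under its centre
- folding_rule: yellow closed folding rule, 236 mm long, 16 mm wide, 32 mm tall, lying along the far edge of the bench: leave alone. Origin under its centre
- marker: black and white marker pen, 136 mm long, 17 mm thick: leave alone. Origin under its centre
- line_reel: reel of pink line with black flanges, 55 mm wide, 54 mm tall: leave alone. Origin under its centre
There are look-alikes about, which are no part of the job. Leave any orange look-alike of the cube alone.

How it is judged:
By the outcome, as a careful person would: the job done as asked, in the order asked, and still so for the second after the job is handed in, with the robot touching nothing.
It also fails if it takes over 43 s, if anything falls off the work surface, if the arm or the gripper's body presses on something with over 40 N, if the wrist force passes 120 N, or if a joint passes its speed limit or range.

## Robot

A 7-joint arm with a two-finger parallel gripper is mounted at the origin on a cart in front of the work surface, level with it; the furniture and walls round the work are solid. World frame = base frame: x ahead of the robot, y to its left, z up, the work surface at z = 0. Lengths are in m, angles in rad, forces in N, time in s.
With the tool pointing down it reaches from about 0.4 to 0.85 m from the base axis. Payload 4.4 kg.
Tool frame: the origin (TCP) lies at the very end of the fingers, on their centre line; the grasp point (between the pads) lies 19 mm behind it (hold_point_z is the distance from the TCP to the grasp point, in m); z points along the fingers, y is the line along which they close (so a half turn about z gives the same grasp; the last joint's range is limited). The gripper opens to 94 mm and grips with 3 to 60 N. Pads are 16 mm wide; open, the fingers measure 119 mm over their backs; the gripper's body (75 mm by 177 mm) begins 78 mm behind the grasp point.
Start: joints at [1.138, 0.628, 0.038, 1.517, -0.027, 0.996, -0.02], TCP at [0.233, -0.607, 0.205] pointing down, gripper open.
Joint ranges: [-3.06, 3.06], [-0.37, 2.12], [-1.25, 1.32], [0.18, 2.47], [-1.1, 4.24], [0.23, 1.98], [-2.94, 2.94]. Speed limits (rad/s): [2.57, 2.57, 3.14, 3.14, 3.14, 3.14, 3.14].

## Interface

Orientations are given as a unit quaternion [x, y, z, w].
In Python, from cell import * gives the robot as it stands.
- The arm moves only by the tool move_arm, never from a script. Its argument "rows" is a list of rows, each a list of 7 numbers: the shift along the tool's x, y, z as a fraction of full scale, then the turn, a rotation vector about the tool's x, y, z as a fraction of full scale, then the closure, from 0 (fully open) to 1 (shut). In form: [[tx, ty, tz, rx, ry, rz, jaw], ...]. A call has 1 to 10 rows; each row is the pose to reach, as a shift and turn from the pose commanded when the call began, along the tool's axes at that moment; what a row does not reach only later rows make up. Full scale, the value 1, is 500 mm for a shift and 1.5 rad for a turn. A row lasts 1/12 s, in which the tool goes at most 41.7 mm and 7.16 degrees, less where a joint would pass 70% of its speed; a pose out of reach is approached as far as the arm can. A call with a number of a shift or a turn outside -1 to 1 is refused whole. A call with a gripper value outside its range is refused whole. The fingers move at their own pace and stop on an object; the grip force is fixed at half the most. Time passes only in rows, so rows that repeat a pose let the fingers close. It gives the time, the measured TCP pose, the force, the opening and the grip force at its end, in the units of the state.
- sense(): the state, without advancing time (a new reading comes with each control period).
- get_image(name): name is "side" or "top"; returns (picture, depth): 384x512x3 uint8, blue, green, red; 384x512 float32, m along the optical axis (not along the pixel's ray), 0 where there is no reading.
- camera_info(name): a dict with "vfov" (degrees; the focal length in pixels is half the picture's height over the tangent of half this angle, whatever the lens; pixels are square), "cx", "cy" (the principal point, pixels), "dist_coeffs" ([k1, k2, p1, p2, k3] as OpenCV has them; the pictures are not rectified), "world_from_camera" (4x4, takes a point from camera to world coordinates). Camera axes: x right, y down, z forward; pixel columns grow to the right and rows downward; lengths in m; the calibration is good to about 2 mm. A picture is of the moment at which its call begins. camera_info takes no time and is no camera call.
- hand_in(): hands the job in; it is judged then, once.
Trained networks look in the newest picture that a camera, given by its name, has taken for a name from the list of things; names that differ only in an ending like _2 or _b are one class to them, and where a whole thing is asked for, a point or a joint stands for the part that bears it (a point fixed in the world has none). Each returns a list of dicts, best first, with "conf" (0 to 1); they miss things now and then, are a little off and sometimes report something else, mostly with a low value. They report only what shows in the picture. A call takes as long as a camera call. They do not tell look-alikes from the thing itself.
- masks_of(camera, name): "region" (384x512 bool, what is visible of it) and "box" ([left, top, width, height] in pixels, round what is visible of it).
The state is a dict: "clock": time; "q": joint angles; "dq": joint speeds; "effort": joint torques, N m; "tool_pos": TCP position; "orientation": TCP orientation; "force": force on the tool from outside, world axes, zero at the start; "wrist_torque": the same for the moment, N m; "finger_gap": finger opening in m; "grip_force": force on a finger pad.
Only numpy, scipy, OpenCV 4.12 (cv2) and the standard library are available. Lean on these libraries where they do the work, as an engineer would, in place of code of your own. Each camera call takes 0.05 s, during which the arm holds its last target. There are 200 camera calls.

## Working session

There is one attempt and no reset: what is moved stays moved. The work goes in short steps, Python scripts to look and compute and a tool call to move; the robot and the scene stay as the last step left them, time stands still between calls to the robot, and variables do not carry over. Pictures are saved under pics/ and viewed, at most 10 in all, crops included, and the job is handed in when it is done.

Besides the shell and the picture viewer there is one more tool, called after "Emit:" by a JSON object that holds its "op" and its "data". move_arm: Moves the arm, as the interface text tells. Shift numbers are shares of 500 mm and turn numbers shares of 1.5 rad, none past 1 either way. Its arguments: {"type":"object","properties":{"rows":{"type":"array"}},"required":["rows"]}

```bash
mkdir -p pics; cat > h.py <<'E'
from cell import *
import numpy as np, cv2
def K(n):
    c=camera_info(n); f=192/np.tan(np.radians(c["vfov"])/2)
    return np.array([[f,0,c["cx"]],[0,f,c["cy"]],[0,0,1]]),np.array(c["dist_coeffs"],float),np.array(c["world_from_camera"])
def pts(n,uv,z):
    k,d,T=K(n); uv=np.asarray(uv,float).reshape(-1,1,2)
    p=cv2.undistortPoints(uv,k,d).reshape(-1,2); z=np.asarray(z).reshape(-1,1)
    P=np.hstack([p*z,z]); return P@T[:3,:3].T+T[:3,3]
def cloud(n,dep,region=None):
    m=dep>0
    if region is not None: m&=region
    v,u=np.nonzero(m); return pts(n,np.c_[u,v],dep[v,u])
def proj(n,P):
    k,d,T=K(n); Ti=np.linalg.inv(T); r,_=cv2.Rodrigues(Ti[:3,:3])
    return cv2.projectPoints(np.asarray(P,float).reshape(-1,1,3),r,Ti[:3,3],k,d)[0].reshape(-1,2)
E
python3 - <<'E'
from h import *
np.set_printoptions(precision=3,suppress=True)
for n in("side","top"):
    im,d=get_image(n); cv2.imwrite(f"pics/{n}0.png",im); np.save(f"pics/{n}0.npy",d)
    print(n,camera_info(n)["world_from_camera"])
    for name in("jig","cube","end_stop","clamp_lever","lever_grip","clamp_foot","clamp_pivot"):
        try:
            for r in masks_of(n,name)[:4]:
                c=cloud(n,d,r["region"]); print(n,name,round(r["conf"],2),r["box"],np.median(c,0),c.min(0),c.max(0))
        except Exception as e: print(name,e)
print(sense())
E
```

```text
side [[ 1.    -0.027  0.008  0.542]
 [-0.024 -0.637  0.77  -1.4  ]
 [-0.016 -0.77  -0.637  1.247]
 [ 0.     0.     0.     1.   ]]
side jig 0.97 [204.5, 176.6, 63.0, 55.5] [0.467 0.028 0.02 ] [ 0.366 -0.072 -0.003] [0.627 0.266 0.174]
side cube 0.71 [238.9, 231.5, 16.3, 15.2] [ 0.539 -0.142  0.035] [ 0.516 -0.16  -0.003] [ 0.565 -0.064  0.049]
side cube 0.69 [213.0, 237.5, 12.7, 10.9] [ 0.436 -0.162  0.038] [ 0.412 -0.182  0.01 ] [ 0.46  -0.135  0.049]
side cube 0.47 [244.8, 209.1, 15.2, 12.7] [ 0.56  -0.011  0.051] [ 0.537 -0.032 -0.003] [0.584 0.086 0.063]
side cube 0.44 [265.7, 235.2, 11.4, 16.4] [ 0.628 -0.158  0.037] [ 0.606 -0.173 -0.005] [ 0.653 -0.082  0.047]
side end_stop 0.79 [200.8, 172.6, 69.8, 56.9] [0.467 0.028 0.02 ] [ 0.374 -0.072 -0.004] [0.631 0.279 0.174]
side clamp_lever 0.48 [203.8, 171.1, 22.2, 22.4] [0.428 0.058 0.128] [0.379 0.029 0.002] [0.471 0.241 0.174]
side lever_grip 0.7 [282.9, 188.6, 8.9, 49.1] [ 0.699 -0.019  0.032] [ 0.692 -0.098 -0.376] [0.763 0.329 0.041]
side lever_grip 0.52 [199.0, 176.6, 28.2, 18.3] [0.42  0.059 0.126] [ 0.378  0.029 -0.001] [0.4
[... 1353 characters left out ...]
op clamp_pivot 0.59 [112.6, 154.5, 28.1, 12.6] [0.665 0.411 0.055] [ 0.644  0.379 -0.002] [0.687 0.456 0.07 ]
top clamp_pivot 0.56 [213.9, 175.4, 54.5, 77.1] [0.494 0.027 0.016] [ 0.362 -0.069 -0.003] [0.624 0.109 0.172]
{'clock': 0.8, 'q': array([ 1.138,  0.628,  0.038,  1.517, -0.027,  0.996, -0.02 ]), 'dq': array([-0.   ,  0.002, -0.002,  0.001, -0.002, -0.001, -0.   ]), 'effort': array([  0.001, -54.953,   1.143, -18.694,  -0.052,   0.016,   0.   ]), 'tool_pos': array([ 0.233, -0.607,  0.206]), 'orientation': array([0.983, 0.182, 0.   , 0.   ]), 'force': array([ 0.266, -0.107, -0.126]), 'wrist_torque': array([ 0.003,  0.011, -0.017]), 'grip_force': 0.0, 'finger_gap': 0.09386599388910932}
```

View pics/side0.png

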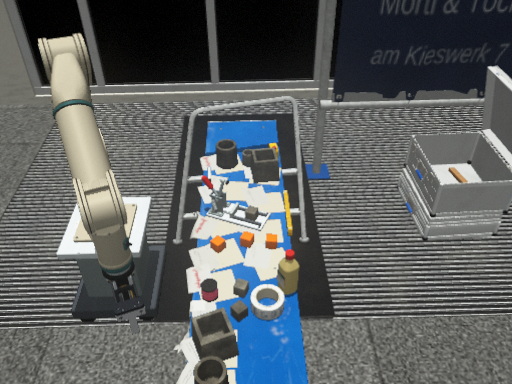

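View pics/top0.png

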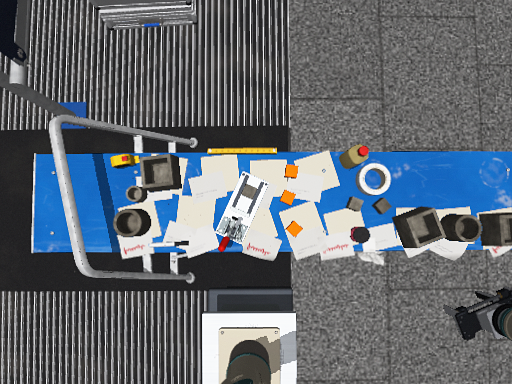

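Candidates for the cube in the side view are the dark one in the jig channel (251,213), oranges at (247,239), (218,243) and (271,241), and grey spares at (241,287) and (239,310). The one in the jig is the target. In the top view it is at about (248,190), with the clamp's red grip at (224,243). Next I'll fit the jig pose.

```bash
cat >> h.py <<'E'
def fitjig(n,d):
    c=cloud(n,d); s=c[(abs(c[:,0]-.5)<.16)&(abs(c[:,1]-.02)<.11)]
    return s
E
python3 - <<'E'
from h import *
np.set_printoptions(precision=4,suppress=True)
D={n:np.load(f"pics/{n}0.npy") for n in("side","top")}
for n in D:
    s=fitjig(n,D[n]); b=s[(abs(s[:,2])<.006)]; print(n,"bench z",np.median(b[:,2]))
    # plate: connected points 7..25mm
    p=s[(s[:,2]>.007)&(s[:,2]<.075)]
    r=cv2.minAreaRect((p[:,:2]*1000).astype(np.float32)); print(r)
    t=s[(s[:,2]>.047)&(s[:,2]<.06)&(np.hypot(s[:,0]-.56,s[:,1]+.005)<.04)]
    print("cube top",len(t),t.mean(0),cv2.minAreaRect((t[:,:2]*1000).astype(np.float32)))
def jig(ox,oy,a):
    return lambda P:np.c_[np.asarray(P)[:,:2]@np.array([[np.cos(a),np.sin(a)],[-np.sin(a),np.cos(a)]])+[ox,oy],np.asarray(P)[:,2]]
# silhouette fit of plate outline: maximise agreement via top & side point clouds
from scipy.optimize import minimize
P=np.vstack([ (lambda s:s[(s[:,2]>.008)&(s[:,2]<.024)])(fitjig(n,D[n])) for n in D])
G=np.vstack([ (lambda s:s[(s[:,2]<.004)])(fitjig(n,D[n])) for n in D])
def cost(x):
    a=x[2]
    def ex(Q):
        q=(Q[:,:2]*1000-x[:2])@np.array([[np.cos(a),-np.sin(a)],[np.sin(a),np.cos(a)]])
        return np.maximum(abs(q[:,0]+10)-115,abs(q[:,1])-50)
    return np.clip(ex(P),0,8).sum()+np.clip(-ex(G),0,8).sum()
best=min((minimize(cost,[480+dx,30+dy,np.radians(155+da)],method="Nelder-Mead",options=dict(xatol=.01,fatol=.1)) for dx in(-15,0,15) for dy in(-10,5) for da in(-5,5)),key=lambda r:r.fun)
x=best.x; print("jig",x[:2],np.degrees(x[2]),best.fun,len(P),len(G))
J=jig(x[0]/1e3,x[1]/1e3,x[2])
L=[[(-125,-50,12),(105,-50,12),(105,50,12),(-125,50,12),(-125,-50,12)],[(0,-34,37),(0,34,37)],[(70,0,70),(115,0,130)],[(-118,22,20),(0,22,20)],[(-118,-22,20),(0,-22,20)]]
out=[]
for n,(u0,v0) in dict(side=(195,165),top=(205,162)).items():
    im=cv2.imread(f"pics/{n}0.png"); k=5
    a=cv2.resize(im[v0:v0+95,u0:u0+78],None,fx=k,fy=k,interpolation=cv2.INTER_CUBIC); b=a.copy()
    for l in L:
        uv=((proj(n,J(np.array(l)/1e3))-[u0,v0]+.5)*k).astype(int); cv2.polylines(b,[uv.reshape(-1,1,2)],False,(0,255,0),1)
    out.append(b)
cv2.imwrite("pics/fit.png",np.hstack(out))
E
```

```text
side bench z 0.002461092940324594
((501.0804443359375, 19.995651245117188), (219.11065673828125, 316.92254638671875), 89.70173645019531)
cube top 86 [ 0.5611 -0.0046  0.0536] ((560.5223388671875, -1.5286293029785156), (49.94331359863281, 40.363136291503906), 65.41876983642578)
top bench z 0.0019352914241439478
((501.4604797363281, 21.331878662109375), (312.6498107910156, 216.01287841796875), 0.8762774467468262)
cube top 151 [ 0.559  -0.0042  0.053 ] ((559.1809692382812, -4.048194885253906), (39.964385986328125, 39.96253204345703), 63.997169494628906)
jig [498.0241  25.6545] 155.37368286291527 2119.7780152203777 2407 3866
```

View pics/fit.png

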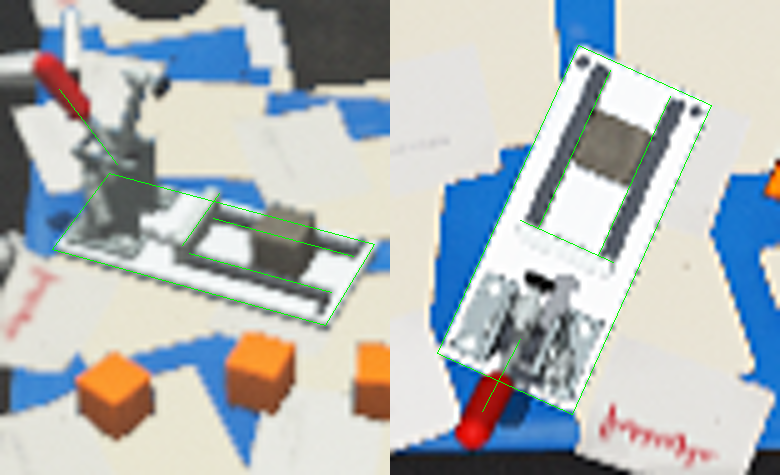

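The green model lies on the jig's edges, rails, stop and grip in both views. The dark cube is in the channel at jig x ≈ -68, so 48 mm short, and the oranges are outside the jig. I'll approach behind it with closed fingers, and set the tool's y along the jig's y.

```bash
cat >> h.py <<'E'
from scipy.spatial.transform import Rotation as R
A=np.radians(155.37); O=np.array([.498,.0257,0])
RJ=R.from_euler("z",A)
RD=R.from_matrix(RJ.as_matrix()@np.diag([-1,1,-1.]))   # tool down, tool x = -jig x, tool y = jig y
def row(pj,rot=RD):
    s=sense(); r0=R.from_quat(s["orientation"]); p=RJ.apply(np.array(pj)/1e3)+O
    t=r0.inv().apply(p-s["tool_pos"])/.5; w=(r0.inv()*rot).as_rotvec()/1.5
    return np.round(np.r_[t,w],4)
def where():
    s=sense(); print("t",round(s["clock"],2),"jig mm",np.round(RJ.inv().apply(s["tool_pos"]-O)*1e3,1),"q",np.round(s["q"],2),"F jig",np.round(RJ.inv().apply(s["force"]),1),"err deg",np.round(np.degrees((R.from_quat(s["orientation"]).inv()*RD).as_rotvec()),1))
E
python3 -c "
from h import *
where(); print(row([-112,0,200]),row([-112,0,60]))"
```

```text
t 0.8 jig mm [-22.9 685.3 205.5] q [ 1.14  0.63  0.04  1.52 -0.03  1.   -0.02] F jig [-0.3 -0.  -0.1] err deg [ 0.  -0.  45.6]
[ 1.1046e+00 -8.3080e-01  1.1000e-02  0.0000e+00 -1.0000e-04  5.3110e-01] [ 1.1046e+00 -8.3080e-01  2.9100e-01  0.0000e+00 -1.0000e-04  5.3110e-01]
```

Emit:
{"op": "move_arm", "data": {"rows": [[0.66, -0.5, -0.04, 0, 0, 0.531, 1], [0.66, -0.5, -0.04, 0, 0, 0.531, 1], [0.66, -0.5, -0.04, 0, 0, 0.531, 1], [0.66, -0.5, -0.04, 0, 0, 0.531, 1], [0.66, -0.5, -0.04, 0, 0, 0.531, 1], [0.66, -0.5, -0.04, 0, 0, 0.531, 1], [0.66, -0.5, -0.04, 0, 0, 0.531, 1], [0.66, -0.5, -0.04, 0, 0, 0.531, 1], [0.66, -0.5, -0.04, 0, 0, 0.531, 1], [0.66, -0.5, -0.04, 0, 0, 0.531, 1]]}}

```text
clock: 1.63
tool_pos: [0.4527, -0.2527, 0.2259]
orientation: [0.977, -0.213, 0.0, -0.0]
force: [0.1, 0.8, 0.2]
finger_gap: 0.0308
grip_force: 0.0
```

```bash
python3 -c "
from h import *
where(); print(row([-114,0,90]))"
```

```text
t 1.63 jig mm [-74.8 272.  225.9] q [ 0.28  0.42  0.25  1.86 -0.13  0.87 -1.41] F jig [ 0.2 -0.8  0.2] err deg [-0.  -0.   0.1]
[ 7.870e-02 -5.438e-01  2.720e-01 -2.000e-04 -4.000e-04  6.000e-04]
```

Emit:
{"op": "move_arm", "data": {"rows": [[0.078, -0.544, 0.1, 0, 0, 0, 1], [0.078, -0.544, 0.1, 0, 0, 0, 1], [0.078, -0.544, 0.1, 0, 0, 0, 1], [0.078, -0.544, 0.1, 0, 0, 0, 1], [0.078, -0.544, 0.1, 0, 0, 0, 1], [0.078, -0.544, 0.1, 0, 0, 0, 1], [0.078, -0.544, 0.1, 0, 0, 0, 1], [0.078, -0.544, 0.27, 0, 0, 0, 1], [0.078, -0.544, 0.27, 0, 0, 0, 1], [0.078, -0.544, 0.27, 0, 0, 0, 1]]}}

```text
clock: 2.47
tool_pos: [0.5948, -0.0226, 0.0837]
orientation: [0.977, -0.212, -0.006, 0.001]
force: [-2.0, -0.6, -0.8]
finger_gap: 0.0006
grip_force: 0.0
```

```bash
python3 -c "
from h import *
where(); print(row([-114,1,28]))
n='side';im,d=get_image(n);n2='top';im2,_=get_image(n2)
a=cv2.resize(im[155:245,190:280],None,fx=4.4,fy=5,interpolation=2);b=cv2.resize(im2[150:240,205:295],None,fx=4.4,fy=5,interpolation=2)
cv2.imwrite('pics/ap.png',np.hstack([a,b]))"
```

```text
t 2.47 jig mm [-108.2    3.5   83.7] q [-0.12  0.72  0.18  1.77 -0.19  0.68 -1.83] F jig [ 1.6  1.4 -0.8] err deg [0.3 0.7 0.1]
[ 0.013  -0.0056  0.1112  0.0034  0.008   0.0013]
```

View pics/ap.png

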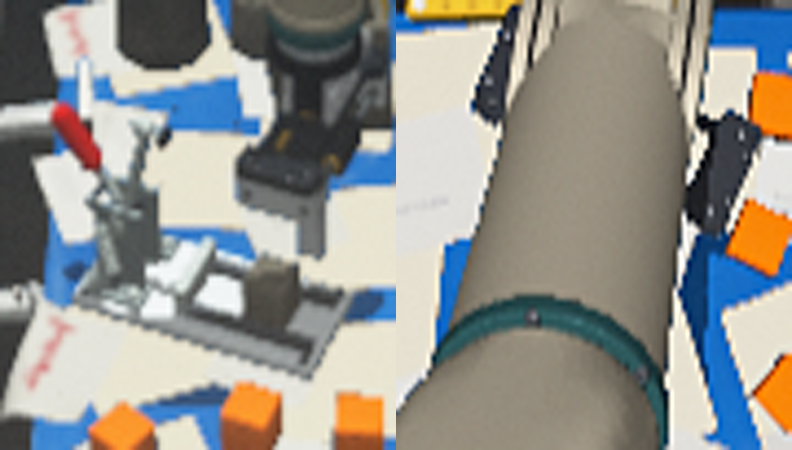

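The closed fingers (side crop, 310,245) are behind the cube (272,290), above the channel. The top view is hidden by the arm.

```bash
python3 -c "
from h import *
where(); print(row([-114,0.5,28]))"
```

```text
t 2.57 jig mm [-112.8    3.3   89.7] q [-0.12  0.71  0.19  1.77 -0.19  0.69 -1.83] F jig [-0.4  0.7  0.3] err deg [ 0.1  0.2 -0. ]
[ 0.0028 -0.0058  0.1234  0.0011  0.002  -0.0002]
```

Emit:
{"op": "move_arm", "data": {"rows": [[0.004, -0.001, 0.04, 0, 0, 0, 1], [0.004, -0.001, 0.08, 0, 0, 0, 1], [0.004, -0.001, 0.122, 0, 0, 0, 1], [0.004, -0.001, 0.122, 0, 0, 0, 1], [0.004, -0.001, 0.122, 0, 0, 0, 1]]}}

```text
clock: 2.98
tool_pos: [0.6035, -0.0251, 0.0315]
orientation: [0.977, -0.214, 0.001, -0.0]
force: [0.8, -0.3, 0.7]
finger_gap: 0.0005
grip_force: 0.0
```

```bash
python3 -c "
from h import *
where(); print(row([-114,0.5,28]), row([-54,.5,28]))"
```

```text
t 2.98 jig mm [-117.1    2.2   31.5] q [-0.1   0.8   0.16  1.79 -0.21  0.57 -1.82] F jig [-0.9 -0.   0.7] err deg [-0.  -0.1 -0. ]
[-0.0061 -0.0035  0.0069 -0.0005 -0.0013 -0.0005] [-0.1261 -0.0034  0.0067 -0.0005 -0.0013 -0.0005]
```

Emit:
{"op": "move_arm", "data": {"rows": [[-0.02, -0.003, 0.005, 0, 0, 0, 1], [-0.035, -0.003, 0.005, 0, 0, 0, 1], [-0.046, -0.003, 0.005, 0, 0, 0, 1], [-0.057, -0.003, 0.005, 0, 0, 0, 1], [-0.068, -0.003, 0.005, 0, 0, 0, 1], [-0.079, -0.003, 0.005, 0, 0, 0, 1], [-0.09, -0.003, 0.005, 0, 0, 0, 1], [-0.101, -0.003, 0.005, 0, 0, 0, 1], [-0.112, -0.003, 0.005, 0, 0, 0, 1], [-0.123, -0.003, 0.005, 0, 0, 0, 1]]}}

```text
clock: 3.82
tool_pos: [0.5466, 0.0027, 0.0269]
orientation: [0.977, -0.213, -0.0, 0.0]
force: [1.7, -0.3, 0.4]
finger_gap: 0.0004
grip_force: 0.5
```

```bash
python3 -c "
from h import *
where(); print(row([-48,.5,28]))"
```

```text
t 3.82 jig mm [-53.7   0.6  26.9] q [-0.15  0.75  0.15  1.95 -0.23  0.46 -1.84] F jig [-1.7 -0.4  0.4] err deg [ 0. -0.  0.]
[-0.0115 -0.0003 -0.0021  0.0001 -0.      0.0001]
```

Light contact (about 1.7 N). I'll ease the cube on to the stop.

Emit:
{"op": "move_arm", "data": {"rows": [[-0.004, 0, 0, 0, 0, 0, 1], [-0.008, 0, 0, 0, 0, 0, 1], [-0.011, 0, 0, 0, 0, 0, 1], [-0.014, 0, 0, 0, 0, 0, 1], [-0.014, 0, 0, 0, 0, 0, 1]]}}

```text
clock: 4.23
tool_pos: [0.5434, 0.0043, 0.0275]
orientation: [0.977, -0.214, 0.003, 0.0]
force: [4.3, -1.9, -1.8]
finger_gap: 0.0006
grip_force: 2.6
```

```bash
python3 -c "
from h import *
where()"
```

```text
t 4.23 jig mm [-50.2   0.5  27.5] q [-0.16  0.75  0.15  1.96 -0.23  0.44 -1.84] F jig [-4.7 -0.1 -1.8] err deg [-0.1 -0.3 -0. ]
```

Emit:
{"op": "move_arm", "data": {"rows": [[-0.004, 0, 0, 0, 0, 0, 1], [-0.008, 0, 0, 0, 0, 0, 1], [-0.012, 0, 0, 0, 0, 0, 1], [-0.012, 0, 0, 0, 0, 0, 1]]}}

```text
clock: 4.57
tool_pos: [0.5434, 0.0044, 0.0286]
orientation: [0.977, -0.214, 0.008, 0.0]
force: [10.8, -6.8, -1.2]
finger_gap: 0.0002
grip_force: 6.3
```

```bash
python3 -c "
from h import *
where()"
```

```text
t 4.57 jig mm [-50.1   0.5  28.6] q [-0.16  0.74  0.15  1.97 -0.23  0.43 -1.84] F jig [-12.6   1.7  -1.2] err deg [-0.2 -0.9 -0.1]
```

12.6 N with no further motion means the cube is home. I'll back off, rise and look.

Emit:
{"op": "move_arm", "data": {"rows": [[0.02, 0, 0, 0, 0, 0, 1], [0.04, 0, 0, 0, 0, 0, 1], [0.05, 0, -0.05, 0, 0, 0, 1], [0.05, 0, -0.12, 0, 0, 0, 1], [0.05, 0, -0.2, 0, 0, 0, 1], [0.05, 0, -0.28, 0, 0, 0, 1], [0.05, 0, -0.36, 0, 0, 0, 1], [0.05, 0, -0.42, 0, 0, 0, 1], [0.05, 0, -0.42, 0, 0, 0, 1]]}}

```text
clock: 5.32
tool_pos: [0.5612, -0.0024, 0.243]
orientation: [0.977, -0.213, 0.004, -0.001]
force: [1.0, 0.2, 0.6]
finger_gap: -0.0001
grip_force: 0.0
```

```bash
python3 -c "
from h import *
np.set_printoptions(precision=4,suppress=True)
where(); n='side';im,d=get_image(n)
c=cloud(n,d);q=RJ.inv().apply(c-O)*1e3
t=q[(q[:,2]>46)&(q[:,2]<60)&(abs(q[:,1])<35)&(q[:,0]>-110)&(q[:,0]<15)];print(len(t),t.mean(0),t.min(0),t.max(0))
cv2.imwrite('pics/home.png',cv2.resize(im[150:245,185:285],None,fx=6,fy=6,interpolation=2))
print(row([165,0,240]))"
```

```text
t 5.32 jig mm [-69.2  -0.7 243. ] q [-0.21  0.46  0.25  1.74 -0.14  0.95 -1.91] F jig [-0.9 -0.6  0.6] err deg [-0.3 -0.5  0. ]
90 [-22.1947   2.8542  53.4906] [-43.3586 -23.1704  46.4955] [-0.7582 27.1124 59.8582]
[-0.465   0.0002 -0.002  -0.0019 -0.0027  0.0003]
```

View pics/home.png

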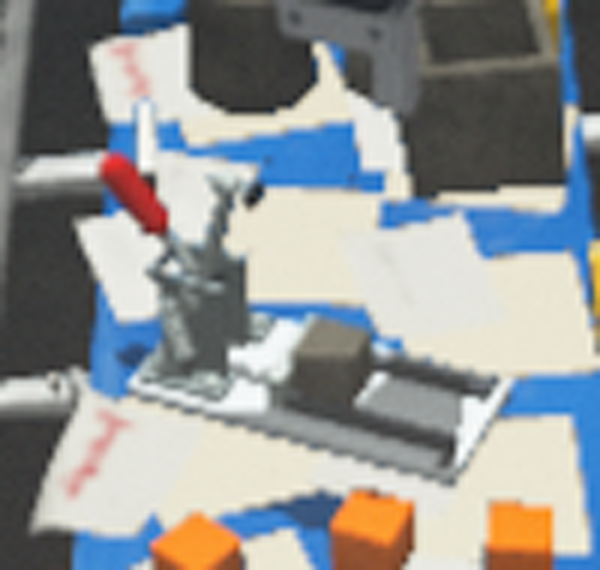

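The cube (crop 330,355) is against the end stop (measured centre x ≈ -22, within the calibration error), and the lever is still open, with its red grip at (135,190). Now over the clamp to behind the lever.

Emit:
{"op": "move_arm", "data": {"rows": [[-0.08, 0, 0, 0, 0, 0, 1], [-0.16, 0, 0, 0, 0, 0, 1], [-0.24, 0, 0, 0, 0, 0, 1], [-0.32, 0, 0, 0, 0, 0, 1], [-0.4, 0, 0, 0, 0, 0, 1], [-0.46, 0, 0, 0, 0, 0, 1], [-0.46, 0, 0, 0, 0, 0, 1], [-0.46, 0, 0, 0, 0, 0, 1], [-0.46, 0, 0, 0, 0, 0, 1]]}}

```text
clock: 6.12
tool_pos: [0.3492, 0.0932, 0.2366]
orientation: [0.977, -0.213, -0.0, 0.0]
force: [0.3, -0.7, -0.1]
finger_gap: 0.0004
grip_force: 0.0
```

```bash
python3 -c "
from h import *
where(); print(row([160,0,125]))"
```

```text
t 6.12 jig mm [163.4   0.6 236.6] q [-0.53  0.17  0.23  2.21 -0.06  0.77 -2.27] F jig [-0.6  0.5 -0.1] err deg [0.1 0.  0. ]
[ 0.007  -0.0014  0.2231  0.0006  0.0003  0.0003]
```

Emit:
{"op": "move_arm", "data": {"rows": [[0, 0, 0.05, 0, 0, 0, 1], [0, 0, 0.1, 0, 0, 0, 1], [0, 0, 0.15, 0, 0, 0, 1], [0, 0, 0.2, 0, 0, 0, 1], [0, 0, 0.223, 0, 0, 0, 1], [0, 0, 0.223, 0, 0, 0, 1], [0, 0, 0.223, 0, 0, 0, 1]]}}

```text
clock: 6.7
tool_pos: [0.3493, 0.0925, 0.1247]
orientation: [0.977, -0.214, -0.001, 0.001]
force: [0.2, 0.7, 0.1]
finger_gap: 0.0007
grip_force: 0.0
```

```bash
python3 -c "
from h import *
where(); print(row([62,0,125]));im,d=get_image('side')
cv2.imwrite('pics/lev.png',cv2.resize(im[150:245,185:285],None,fx=6,fy=6,interpolation=2))"
```

```text
t 6.7 jig mm [163.    1.2 124.7] q [-0.46  0.4   0.16  2.36 -0.16  0.4  -2.16] F jig [ 0.1 -0.7  0.1] err deg [ 0.1  0.1 -0.1]
[ 0.202  -0.0028 -0.0008  0.0013  0.0008 -0.0013]
```

View pics/lev.png

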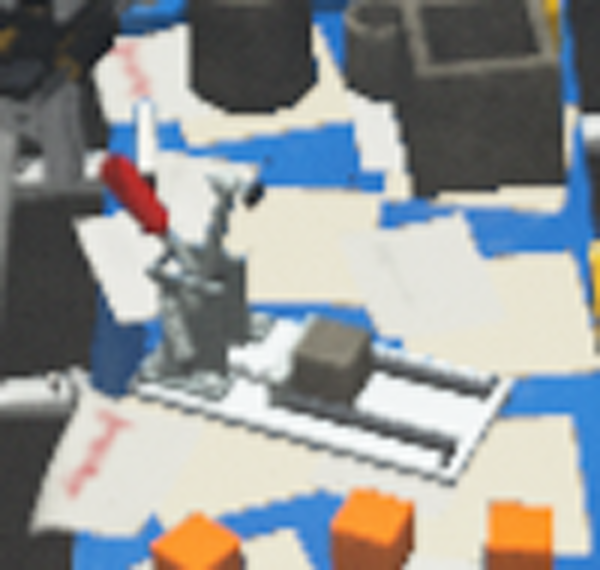

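The fingers (crop 60,175) stand behind the red grip (135,190), and the lever is untouched. I'll push level towards the cube.

Emit:
{"op": "move_arm", "data": {"rows": [[0.03, -0.002, 0, 0, 0, 0, 1], [0.045, -0.002, 0, 0, 0, 0, 1], [0.06, -0.002, 0, 0, 0, 0, 1], [0.075, -0.002, 0, 0, 0, 0, 1], [0.09, -0.002, 0, 0, 0, 0, 1], [0.105, -0.002, 0, 0, 0, 0, 1], [0.12, -0.002, 0, 0, 0, 0, 1]]}}

```text
clock: 7.33
tool_pos: [0.4039, 0.0692, 0.1262]
orientation: [0.977, -0.213, -0.0, -0.0]
force: [-2.4, 0.5, 2.8]
finger_gap: 0.0001
grip_force: 1.2
```

```bash
python3 -c "
from h import *
where(); print(row([70,0,125]))"
```

```text
t 7.33 jig mm [103.7  -0.4 126.2] q [-0.35  0.44  0.16  2.24 -0.15  0.47 -2.08] F jig [2.4 0.5 2.8] err deg [-0.  0.  0.]
[ 0.0674  0.0007  0.0024 -0.0002  0.0002  0.0002]
```

Emit:
{"op": "move_arm", "data": {"rows": [[0.015, 0, 0, 0, 0, 0, 1], [0.03, 0, 0, 0, 0, 0, 1], [0.045, 0, 0, 0, 0, 0, 1], [0.06, 0, 0, 0, 0, 0, 1], [0.07, 0, 0, 0, 0, 0, 1], [0.07, 0, 0, 0, 0, 0, 1]]}}

```text
clock: 7.83
tool_pos: [0.4375, 0.0541, 0.1256]
orientation: [0.977, -0.214, 0.001, -0.0]
force: [1.0, 0.5, -0.1]
finger_gap: 0.0006
grip_force: 0.0
```

```bash
python3 -c "
from h import *
where(); im,d=get_image('side')
cv2.imwrite('pics/lev2.png',cv2.resize(im[150:245,185:285],None,fx=6,fy=6,interpolation=2))"
```

```text
t 7.83 jig mm [ 66.8  -0.6 125.6] q [-0.3   0.47  0.16  2.17 -0.15  0.51 -2.03] F jig [-0.7 -0.9 -0.1] err deg [-0.  -0.1 -0.1]
```

View pics/lev2.png

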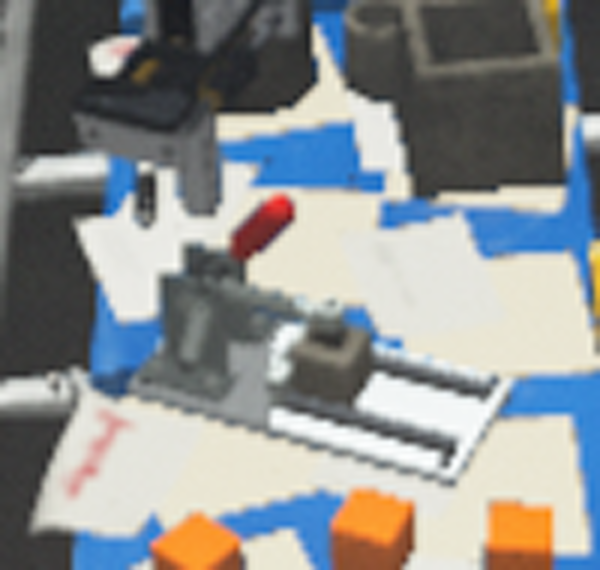

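The lever is shut: the red grip now leans towards the cube at (262,225), the foot is on the cube at (325,320), and the cube is still home. I'll withdraw back and up, then hand in.

Emit:
{"op": "move_arm", "data": {"rows": [[-0.03, 0, 0, 0, 0, 0, 1], [-0.05, 0, -0.06, 0, 0, 0, 1], [-0.06, 0, -0.14, 0, 0, 0, 1], [-0.06, 0, -0.22, 0, 0, 0, 1], [-0.06, 0, -0.25, 0, 0, 0, 1], [-0.06, 0, -0.25, 0, 0, 0, 1], [-0.06, 0, -0.25, 0, 0, 0, 1], [-0.06, 0, -0.25, 0, 0, 0, 1]]}}

```text
clock: 8.55
tool_pos: [0.4073, 0.0672, 0.2496]
orientation: [0.977, -0.213, -0.001, 0.0]
force: [0.4, 0.4, 0.3]
finger_gap: 0.0004
grip_force: 0.0
```

```bash
python3 -c "
from h import *
where(); im,d=get_image('side')
q=RJ.inv().apply(cloud('side',d)-O)*1e3
t=q[(q[:,2]>100)&(q[:,2]<165)&(abs(q[:,1])<25)&(q[:,0]>-40)&(q[:,0]<60)];print('grip',len(t),t.mean(0))
print(hand_in())"
```

```text
t 8.55 jig mm [9.970e+01 1.000e-01 2.496e+02] q [-0.41  0.23  0.23  2.08 -0.07  0.84 -2.15] F jig [-0.2 -0.6  0.3] err deg [0.1 0.1 0. ]
grip 86 [ 25.09019491   4.7227236  133.45319015]
the job is handed in; nothing more can be done
None
```

The cube is home against the end stop and the clamp is snapped shut with its foot on the cube; the arm is clear, and I handed the job in at about 8.6 s.

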